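# Bolt the pen caddy into its bench dock and stand the engraving pens in it

## Robot

A 7-joint arm with a two-finger parallel gripper is mounted at the origin on the work surface. World frame = base frame: x ahead of the robot, y to its left, z up, the work surface at z = 0. Lengths are in m, angles in rad, forces in N, time in s.
With the tool pointing down it reaches from about 0.4 to 0.9 m from the base axis. Payload 5.6 kg.
Tool frame: the origin (TCP) lies at the very end of the fingers, on their centre line; the grasp point (between the pads) lies 19 mm behind it; z points along the fingers, y is the line along which they close (so a half turn about z gives the same grasp; the last joint's range is limited). The gripper opens to 92 mm and grips with 3 to 60 N. Pads are 20 mm wide; open, the fingers measure 128 mm over their backs; the gripper's body (75 mm by 189 mm) begins 69 mm behind the grasp point.
Start: joints at [-1.147, 0.468, -0.012, 1.603, 0.006, 1.071, -0.056], TCP at [0.293, 0.58, 0.215] pointing down, gripper open.
Joint ranges: [-2.53, 2.53], [-0.31, 2.02], [-1.57, 1.55], [0.28, 2.44], [-1.29, 4.43], [0.15, 1.84], [-2.92, 2.92]. Speed limits (rad/s): [2.57, 2.57, 3.14, 3.14, 3.14, 3.14, 3.14].

## Interface

Orientations are given as a unit quaternion [x, y, z, w].
In Python, from workcell import robot gives the robot as it stands. The module is installed in compiled form; this text tells all that it offers. Calls block until the motion is done:
- robot.move_to(position, orientation): joint-space move of the TCP to a pose.
- robot.move_l(position, feed=0.15, frame=None, f_stop=None): straight line of the TCP; frame=None keeps the orientation; feed is the mean speed in m/s. With f_stop (N) it stops when the force on the tool has changed by that much, and returns True; else False.
- robot.move_joints(angles): joint-space move.
- robot.gripper_to(opening): opening from 0.0 (shut) to 1.0 (fully open); the grip force is fixed at half the most; returns when the fingers have stopped.
- robot.hold(seconds).
- robot.inverse_kinematics(position, orientation): joint angles nearest the present ones, or None.
- robot.state(): the state.
- robot.snapshot(name): name is "side" or "top"; returns a dict with "image" (480x640x3 uint8, red, green, blue), "z_map" (480x640 float32, m along the optical axis (not along the pixel's ray), 0 where there is no reading), "K" (3x3 intrinsics, pixels), "extrinsics" (4x4, takes a point from camera to world coordinates). Camera axes: x right, y down, z forward; pixel columns grow to the right and rows downward; lengths in m; the calibration is good to about 2 mm. A picture is of the moment at which its call begins.
A pose or a line that the arm cannot do raises robot.PlanningError and nothing moves.
- robot.finish_job(): hands the job in; it is judged then, once.
The state is a dict: "clock": time; "joints": joint angles; "qvel": joint speeds; "tau": joint torques, N m; "position": TCP position; "tcp_rot": TCP orientation; "wrist_force": force on the tool from outside, world axes, zero at the start; "moment": the same for the moment, N m; "gripper_width": opening from 0.0 (shut) to 1.0 (fully open); "finger_force": force on a finger pad.
Only numpy, scipy, OpenCV 4.12 (cv2) and the standard library are available. Lean on these libraries where they do the work, as an engineer would, in place of code of your own. Each camera call takes 0.05 s, during which the arm holds its last target. There are 200 camera calls.

## Task

The class is over, so put the engraving pens away: first draw the dock's barrel bolt right back (lift its handle out of the notch, slide it, drop it into the rear notch), then set the wooden pen caddy down in the dock with its steel arch towards the bolt, keeping it upright, and shoot the bolt home through the arch with the handle dropped into the front notch again. At the end every engraving pen on the table must stand in a pocket of the docked caddy, bit end up. Leave everything else where it is.

Things in the scene. Friction and masses are not known exactly. Their poses are not given: they have to be found in the camera images.
- dock: Fixed steel dock. Origin: centre of the caddy's seat, at table height; y along seat and bolt, z up. Base plate 76 wide, 4 mm thick, y -303 to +132 mm. Seat rails along y with inner faces at x -26 and +26 mm, 36 mm high; end stops with faces at y +116 and -144 mm, 26 mm high. Bolt axis along y at x 0, z 40 mm, beyond the seat, in two blocks 30 wide (x), 14 long, 60 mm high, at y -178 and -277 mm.
- notch_home (a point): Front (home) notch at stem height, dock (-28, -205, 40) mm. The notched plate stands on the bolt's -x side, dock x -24 to -32 mm; notches are 14 mm wide (y) and open at the top; the land between the two has its top at z 48 mm, the cheeks outside them at z 60 mm.
- notch_rear (a point): Rear (drawn back) notch at stem height, dock (-28, -250, 40) mm.
- bolt (a joint): Slide of the round bolt (12 mm thick), m: 0 is home (handle over the front notch, tip at dock y -120 mm, inside a docked caddy's arch), 0.045 is drawn back (handle over the rear notch, tip at dock y -165 mm, clear of the arch); grows towards dock -y. End stops at -0.003 and 0.048. About 1 N of friction; stays where left.
- bolt_handle (a joint): Turn of the bolt's handle about the bolt axis, rad: 0 is dropped level into a notch (stem pointing to dock -x), growing as the knob is lifted; end stop 1.2. It falls back by its own weight. The stem (8 mm thick) clears the land from about 0.55 rad.
- knob (a point): Centre of the round black knob (22 mm) at the end of the bolt's handle, 55 mm from the bolt axis; handle down, it is at dock x -55, z 40 mm. It can be pinched from above across dock y and turns freely between the fingers.
- bolt_tip (a point): Centre of the bolt's front end, on the bolt axis.
- caddy: Loose plywood caddy, about 0.75 kg, standing on the table. Origin: centre of the box's underside, z up. Box 44 (x) by 224 (y) mm, rim at z 66 mm. Four open square pockets in a row, 32 x 32 mm inside, floor at z 8 mm, centres at y -90, -40, +40, +90 mm. In the dock its axes match the dock's and its origin lies 4 mm above the dock's, with 4 mm of play each way.
- caddy_fin (a point): Centre of the top of the wooden fin in the caddy's middle, to lift it by: 16 (x) by 26 (y) mm, top at caddy z 128 mm, standing 62 mm above the rim.
- caddy_arch (a point): Centre of the tunnel of the steel arch on the caddy's -y end, caddy (0, -126, 36) mm. The arch reaches from y -112 to -140 mm; tunnel along y, 28 mm wide (x), 46 mm high from the underside; outside 40 wide, 52 mm high. The bolt passes with 4 mm to spare under its top, so a bolted caddy cannot be lifted out.
- pen0: Loose cordless engraving pen (may be absent): square grey barrel 18 x 18 mm, from 75 mm behind the origin (butt) to 43 mm ahead of it, then a black round nose (16 mm wide) to 65 mm and a thin steel bit to 76 mm; about 120 g, balanced near 12 mm behind the origin. Origin on the pen's axis; +x points to the bit. It lies on a flat of the barrel, the axis 9 mm above the table.
- pen0_butt (a point): Centre of that pen's flat butt end (75 mm behind its origin).
- pen1: Loose cordless engraving pen (may be absent): square grey barrel 18 x 18 mm, from 75 mm behind the origin (butt) to 43 mm ahead of it, then a black round nose (16 mm wide) to 65 mm and a thin steel bit to 76 mm; about 120 g, balanced near 12 mm behind the origin. Origin on the pen's axis; +x points to the bit. It lies on a flat of the barrel, the axis 9 mm above the table.
- pen1_butt (a point): Centre of that pen's flat butt end (75 mm behind its origin).
- pen2: Loose cordless engraving pen (may be absent): square grey barrel 18 x 18 mm, from 75 mm behind the origin (butt) to 43 mm ahead of it, then a black round nose (16 mm wide) to 65 mm and a thin steel bit to 76 mm; about 120 g, balanced near 12 mm behind the origin. Origin on the pen's axis; +x points to the bit. It lies on a flat of the barrel, the axis 9 mm above the table.
- pen2_butt (a point): Centre of that pen's flat butt end (75 mm behind its origin).
- pen3: Loose cordless engraving pen (may be absent): square grey barrel 18 x 18 mm, from 75 mm behind the origin (butt) to 43 mm ahead of it, then a black round nose (16 mm wide) to 65 mm and a thin steel bit to 76 mm; about 120 g, balanced near 12 mm behind the origin. Origin on the pen's axis; +x points to the bit. It lies on a flat of the barrel, the axis 9 mm above the table.
- pen3_butt (a point): Centre of that pen's flat butt end (75 mm behind its origin).
- tumbler: Glass tumbler 76 mm wide, 90 mm high; leave it. Origin: centre of its underside.
- water: Clear water bottle 64 mm wide, 210 mm high; leave it. Origin: centre of its underside.
- bit_case: Blue bit case 100 x 130 x 45 mm; leave it. Origin: centre of its underside.
- tags: Pile of brown tags about 78 x 45 x 20 mm; leave it. Origin: centre of its underside.
- phone: Phone 146 x 72 x 8 mm, lying flat; leave it. Origin: centre of its underside.
- marker: Ordinary thin round marker, 136 mm long and 13 mm thick, white barrel and black cap; not an engraving pen, leave it. Origin: centre of its underside.
There are look-alikes about, which are no part of the job. What is shaped like the pen1 but blue or pink is not meant.

How it is judged:
On the way, in this order (a step that is already met when the one before it is completed fails the run):
1. the bolt is drawn right back and its handle has dropped into the rear notch (value of joint bolt above 0.039 m and value of joint bolt_handle below 0.12 rad), for 0.2 s.
2. the caddy sits flat in the dock, arch towards the bolt, let go (x of caddy in the frame of dock between -0.007 and 0.007 m and y of caddy in the frame of dock between -0.012 and 0.009 m and z of caddy in the frame of dock between -0.004 and 0.009 m and angle between caddy's own z axis and vertical below 0.05 rad and angle between the y axis of caddy and the y axis of dock, either way round below 0.08 rad and y of caddy_arch in the frame of dock between -0.16 and -0.09 m and contact force between the fingers and caddy below 0.3 N and linear speed of caddy below 0.02 m/s), for 0.2 s.
3. the bolt is home through the arch, its handle dropped into the front notch (value of joint bolt below 0.006 m and value of joint bolt_handle below 0.12 rad and y of bolt_tip in the frame of caddy above -0.138 m and x of caddy in the frame of dock between -0.007 and 0.007 m and y of caddy in the frame of dock between -0.012 and 0.009 m and z of caddy in the frame of dock between -0.004 and 0.009 m and angle between caddy's own z axis and vertical below 0.05 rad and angle between the y axis of caddy and the y axis of dock, either way round below 0.08 rad and y of caddy_arch in the frame of dock between -0.16 and -0.09 m), for 0.2 s.
At the end, for the whole second after the job is handed in: Caddy flat in the dock (7 mm across, 9 mm along), arch to the bolt; bolt within 6 mm of home through the arch, handle down in the front notch (0.12 rad); each pen present stands bit up in a pocket, within 0.4 rad of upright, butt within 17 mm of its floor (all of step 3 and angle between each of pen0, pen1, pen2, pen3's own x axis and vertical below 0.4 rad and x of pen0_butt in the frame of caddy between -0.02 and 0.02 m and y of pen0_butt in the frame of caddy between -0.108 and 0.108 m and z of pen0_butt in the frame of caddy between 0 and 0.025 m and x of pen1_butt in the frame of caddy between -0.02 and 0.02 m and y of pen1_butt in the frame of caddy between -0.108 and 0.108 m and z of pen1_butt in the frame of caddy between 0 and 0.025 m and x of pen2_butt in the frame of caddy between -0.02 and 0.02 m and y of pen2_butt in the frame of caddy between -0.108 and 0.108 m and z of pen2_butt in the frame of caddy between 0 and 0.025 m and x of pen3_butt in the frame of caddy between -0.02 and 0.02 m and y of pen3_butt in the frame of caddy between -0.108 and 0.108 m and z of pen3_butt in the frame of caddy between 0 and 0.025 m); the robot touches nothing.
It fails at once if a bystander (tumbler, bottle, bit case, tags, phone, marker) is pushed more than 4 cm (distance of any of tumbler, water, bit_case, tags, phone, marker from where it was at the start of the episode above 0.04 m).
It fails at once if the caddy is tipped more than 45 degrees (angle between caddy's own z axis and vertical above 0.785 rad).
Of pen0, pen1, pen2, pen3 only 3 to 4 are there at a start; the rules pass over those that are not, and their reading is None.
At some moment in a run one of pen0, pen1, pen2, pen3 may be knocked a few centimetres aside while the robot is not near it.
Once in a run the grip may slacken for a moment while it holds something.
It also fails if it takes over 208 s, if anything falls off the work surface, if the arm or the gripper's body presses on something with over 40 N, if the wrist force passes 120 N, or if a joint passes its speed limit or range.

## Working session

There is one attempt and no reset: what is moved stays moved. The work goes in short steps, each a Python script; the robot and the scene stay as the last script left them, time stands still between calls to the robot, and variables do not carry over. Pictures are saved under pics/ and viewed, at most 14 in all, crops included, and the job is handed in when it is done.

```bash
mkdir -p pics; python3 - <<'E'
from workcell import robot
import cv2,numpy as np
for n in("top","side"):
    s=robot.snapshot(n); cv2.imwrite(f"pics/{n}0.png",s["image"][:,:,::-1]); np.savez(f"{n}0.npz",**s)
    print(n,s["K"].round(1).tolist(),s["extrinsics"].round(3).tolist())
st=robot.state();print(st["clock"],st["tcp_rot"],st["position"],st["wrist_force"])
E
```

```text
top [[577.2, 0.0, 320.4], [0.0, 577.2, 231.5], [0.0, 0.0, 1.0]] [[0.008, -0.99, 0.144, 0.304], [-1.0, -0.007, 0.007, -0.097], [-0.006, -0.144, -0.99, 1.46], [0.0, 0.0, 0.0, 1.0]]
side [[617.8, 0.0, 322.1], [0.0, 617.8, 244.7], [0.0, 0.0, 1.0]] [[0.827, -0.307, 0.47, -0.265], [-0.562, -0.435, 0.704, -1.261], [-0.011, -0.846, -0.533, 0.981], [0.0, 0.0, 0.0, 1.0]]
0.1 [ 2.31334568e-01  9.72873930e-01 -7.83636965e-04 -1.42171375e-04] [0.29234305 0.5799595  0.21375054] [ 0.33144906  0.08534771 -0.34501991]
```

View pics/top0.png

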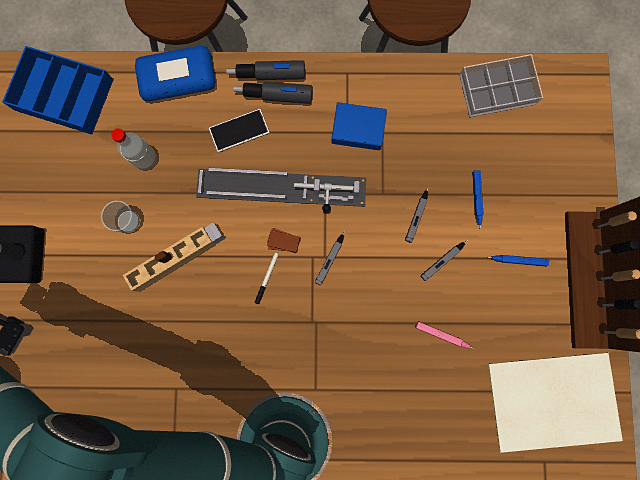

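View pics/side0.png

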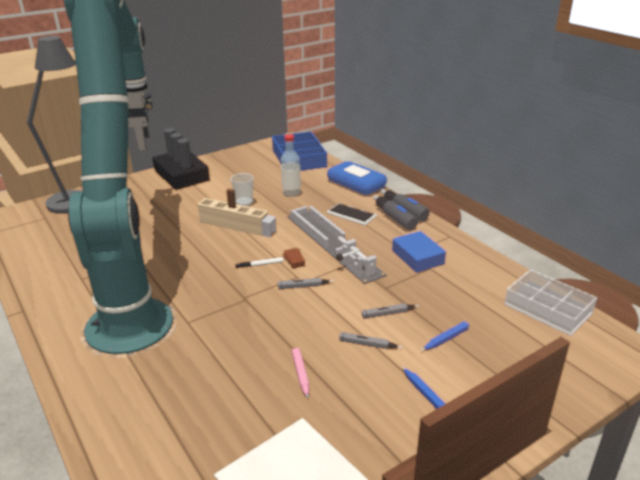

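```bash
cat > h.py <<'E'
import numpy as np,cv2
def cloud(s):
    "world xyz for every pixel from the depth map"
    K,E,z=s["K"],s["extrinsics"],s["z_map"]
    v,u=np.mgrid[:480,:640]
    p=np.stack([(u-K[0,2])/K[0,0]*z,(v-K[1,2])/K[1,1]*z,z],-1)
    return p@E[:3,:3].T+E[:3,3]
def ray(s,uv,h):
    "pixel(s) -> world point on plane z=h"
    K,E=s["K"],s["extrinsics"]; uv=np.atleast_2d(uv).astype(float)
    d=np.c_[(uv[:,0]-K[0,2])/K[0,0],(uv[:,1]-K[1,2])/K[1,1],np.ones(len(uv))]@E[:3,:3].T
    return E[:3,3]+d*((h-E[2,3])/d[:,2])[:,None]
def proj(s,p):
    E=s["extrinsics"]; q=(np.atleast_2d(p)-E[:3,3])@E[:3,:3]; q=q@s["K"].T
    return q[:,:2]/q[:,2:]
E
python3 - <<'E'
from h import *
s=dict(np.load("top0.npz")); c=cloud(s); im=s["image"]
print("table z",np.median(c[290:330,430:470,2]), "dock seat",c[183,240].round(3),"block",[c[v,u].round(3).tolist() for u,v in((308,187),(358,187),(326,208),(164,257),(213,231))])
a=cv2.resize(im[160:220,190:375],None,fx=4.2,fy=4.2,interpolation=cv2.INTER_NEAREST)
b=cv2.resize(im[215:295,115:300],None,fx=4.2,fy=4.2,interpolation=cv2.INTER_NEAREST)
cv2.imwrite("pics/crop1.png",np.vstack([a,b])[:,:,::-1][:600])
# grey pens
hsv=cv2.cvtColor(im,cv2.COLOR_RGB2HSV)
m=((hsv[...,1]<70)&(hsv[...,2]<170)).astype(np.uint8)
m[:165]=0;m[:,560:]=0;m[:, :190]=0;m[300:]=0
n,l,st,ce=cv2.connectedComponentsWithStats(m,connectivity=8)
for i in range(1,n):
    if st[i,4]>40:
        r=cv2.minAreaRect(np.argwhere(l==i)[:,::-1].astype(np.float32)); print(st[i],r, ray(s,r[0],.009).round(3))
E
```

```text
table z -0.0014103901381106176 dock seat [0.642 0.122 0.003] block [[0.623, -0.055, 0.042], [0.62, -0.18, 0.059], [0.568, -0.101, 0.052], [0.437, 0.277, 0.121], [0.509, 0.179, 0.047]]
[ 196  168  170   45 4148] ((280.7452697753906, 190.80328369140625), (168.82879638671875, 37.040687561035156), 3.3446505069732666) [[0.62  0.016 0.009]]
[405 192  23  51 341] ((416.8795471191406, 216.45620727539062), (7.262040138244629, 52.88473892211914), 19.983104705810547) [[ 0.556 -0.332  0.009]]
[206 226  10  13  51] ((210.20587158203125, 231.67645263671875), (14.062884330749512, 3.7729687690734863), 59.03623962402344) [[0.513 0.193 0.009]]
[210 235  15   9  55] ((217.3357391357422, 239.42335510253906), (5.809632301330566, 13.49885082244873), 70.01689147949219) [[0.493 0.174 0.009]]
[315 236  29  49 338] ((329.4930114746094, 259.47784423828125), (7.102034568786621, 54.120147705078125), 27.407575607299805) [[ 0.444 -0.11   0.009]]
[422 244  40  37 333] ((441.7470703125, 261.2882385253906), (7.484101295471191, 51.737911224365234), 49.398704528808594) [[ 0.442 -0.393  0.009]]
```

View pics/crop1.png

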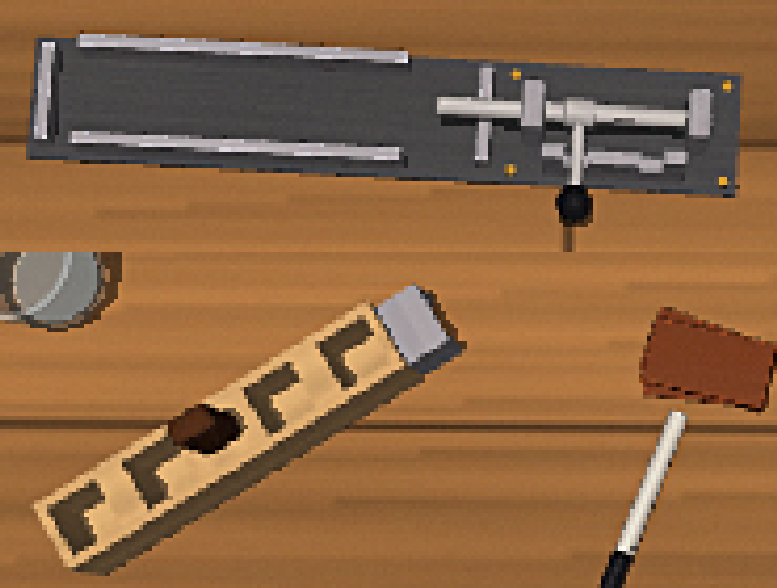

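```bash
python3 - <<'E'
from h import *
s=dict(np.load("top0.npz")); c=cloud(s); im=s["image"]; hsv=cv2.cvtColor(im,cv2.COLOR_RGB2HSV)
def px(p,o,y0=0): p=np.array(p,float); return np.c_[o[0]+(p[:,0]+.5)/4.2-.5,o[1]+(p[:,1]-y0+.5)/4.2-.5]
def quad(P):
    print("sizes",[round(np.linalg.norm(P[i]-P[(i+1)%4])*1e3,1) for i in range(4)],"centre",P.mean(0).round(4))
D=ray(s,px([(36,38),(742,75),(735,197),(28,158)],(190,160)),.004); quad(D)
y=(D[0]+D[3]-D[1]-D[2])[:2]; y/=np.linalg.norm(y); a=np.arctan2(y[1],y[0])-np.pi/2
O=D.mean(0)[:2]+.0855*y; print("dock yaw",a,"O",O)
R=np.array([[np.cos(a),-np.sin(a)],[np.sin(a),np.cos(a)]])
todock=lambda P:((np.atleast_2d(P)[:,:2]-O)@R*1e3).round(1)
# checks: depth points high above the plate
for lo,hi,n in((.053,.066,"blocks+cheeks"),(.031,.04,"rails")):
    sel=(c[...,2]>lo)&(c[...,2]<hi); sel[:165]=0;sel[215:]=0;sel[:,:195]=0;sel[:,372:]=0
    k,l,st,_=cv2.connectedComponentsWithStats(sel.astype(np.uint8))
    for i in range(1,k):
        if st[i,4]>8: P=todock(c[l==i]); print(n,st[i,4],"min",P.min(0),"max",P.max(0),"med",np.median(P,0))
m=(hsv[...,2]<45).astype(np.uint8)[195:216,315:340]; ys,xs=np.nonzero(m); kn=ray(s,[[xs.mean()+315,ys.mean()+195]],.040); print("knob",kn,todock(kn))
# caddy by rim colour + height
sel=(c[...,2]>.058)&(c[...,2]<.075); sel[:220]=0; sel[300:]=0; sel[:,:120]=0; sel[:,225:]=0
r=cv2.minAreaRect((c[sel][:,:2]*1e3).astype(np.float32)); print("rim rect depth",r)
C=ray(s,px([(33,506),(372,303),(413,368),(75,570)],(115,215),252),.066); quad(C)
y=(C[0]+C[3]-C[1]-C[2])[:2]; y/=np.linalg.norm(y); print("caddy yaw",np.arctan2(y[1],y[0])-np.pi/2)
sel=(c[...,2]>.11)&(c[...,2]<.14); sel[:220]=0; sel[300:]=0; sel[:,:120]=0; sel[:,225:]=0
r=cv2.minAreaRect((c[sel][:,:2]*1e3).astype(np.float32)); print("fin",r,sel.sum())
E
```

```text
sizes [np.float64(436.1), np.float64(76.5), np.float64(433.6), np.float64(75.6)] centre [0.6304 0.0152 0.004 ]
dock yaw -0.0483696741806674 O [0.63450767 0.10056423]
blocks+cheeks 65 min [ -13.8 -184.1] max [  14.8 -170.5] med [   1.4 -177. ]
blocks+cheeks 63 min [ -14.3 -282.9] max [  15.1 -269.9] med [   1.  -275.8]
blocks+cheeks 19 min [ -31.2 -195.3] max [ -21.9 -185. ] med [ -27.1 -190.1]
blocks+cheeks 15 min [ -31.2 -267.1] max [ -23.6 -256.8] med [ -27.6 -262.1]
rails 238 min [ 25.5 -98.1] max [ 35.6 100.6] med [30.7   3.55]
rails 232 min [-34.4 -99.2] max [-24.4 100.4] med [-29.2  -3.2]
rails 10 min [ -31.6 -202.5] max [ -25.  -187.7] med [ -29.95 -197.6 ]
rails 19 min [ -30.6 -255.7] max [ -23.5 -235.4] med [ -28.4 -247.9]
knob [[ 0.57043001 -0.10107084  0.04      ]] [[ -54.3 -204.5]]
rim rect depth ((488.694091796875, 303.42596435546875), (148.37399291992188, 247.16140747070312), 32.71650314331055)
sizes [np.float64(225.4), np.float64(45.6), np.float64(223.7), np.float64(45.0)] centre [0.4385 0.2822 0.066 ]
caddy yaw 0.5577096300786604
fin ((439.45343017578125, 284.8370361328125), (16.365266799926758, 26.078269958496094), 32.15239334106445) 92
```

```bash
cat >> h.py <<'E'
from workcell import robot
from scipy.spatial.transform import Rotation as Ro
O=np.array([.6352,.1015,0]); A=-.048
def rz(a): return Ro.from_euler("z",a).as_matrix()
def dk(p): return O+rz(A)@np.asarray(p,float)
def quats(z,y):
    "tool orientations with approach z and closing line +-y"
    z=np.asarray(z,float)/np.linalg.norm(z); out=[]
    for k in(1,-1):
        yy=k*np.asarray(y,float)/np.linalg.norm(y); out.append(Ro.from_matrix(np.c_[np.cross(yy,z),yy,z]).as_quat())
    return out
def best(p,z,y):
    "the reachable one of the two grasps, nearest the present joints"
    j=np.array(robot.state()["joints"]); c=[]
    for q in quats(z,y):
        s=robot.inverse_kinematics(p,q)
        if s is not None: c.append((np.abs(np.array(s)-j).max()+.3*abs(s[6]),q))
    return min(c,key=lambda t:t[0])[1] if c else None
DOWN=np.array([0,0,-1.])
def snap(n,f=None,crop=None,k=1):
    s=robot.snapshot(n)
    if f:
        im=s["image"]
        if crop: x,y,w,h=crop; im=cv2.resize(im[y:y+h,x:x+w],None,fx=k,fy=k,interpolation=cv2.INTER_NEAREST)
        cv2.imwrite(f"pics/{f}.png",im[:,:,::-1])
    return s
def st(): 
    s=robot.state(); print("t",round(s["clock"],1),"p",np.round(s["position"],4),"F",np.round(s["wrist_force"],1),"w",round(s["gripper_width"]*92,1),"ff",s["finger_force"])
def knob(y,th,tip=.012): return dk([-.055*np.cos(th),y,.040+.055*np.sin(th)-tip])
def bolt(y0,y1):
    "knob pinched at y0: lift, slide to y1, drop, let go"
    q=best(knob(y0,0)+[0,0,.15],DOWN,rz(A)[:,1]); print("q",q)
    robot.gripper_to(.5); robot.move_to(knob(y0,0)+[0,0,.15],q)
    robot.move_l(knob(y0,0),.12); robot.gripper_to(0); st()
    for th in(.2,.4,.6,.8): robot.move_l(knob(y0,th),.06)
    robot.move_l(knob(y1,.8),.05)
    for th in(.6,.4,.2,0): robot.move_l(knob(y1,th),.06)
    st(); robot.gripper_to(.5); robot.move_l(knob(y1,0)+[0,0,.15],.15)
E
python3 - <<'E'
from h import *
p=robot.state()["position"]; robot.move_l([p[0],p[1],.3],.2)
bolt(-.205,-.250); st()
s=snap("top","bolt1",(190,160,185,60),4.2)
a=cv2.resize(s["image"],None,fx=1,fy=1); cv2.imwrite("pics/top1.png",a[:,:,::-1]); np.savez("top1.npz",**s)
E
```

```text
q [ 0.99971201 -0.0239977   0.         -0.        ]
t 6.0 p [ 0.5706 -0.1004  0.0282] F [-0.3  0.7  2.5] w 20.1 ff 30.000347793102264
t 9.8 p [ 0.5696 -0.1455  0.0284] F [3.4 0.9 6.3] w 20.1 ff 30.001307129859924
t 11.4 p [ 0.5677 -0.1453  0.1771] F [ 0.2  0.2 -0.3] w 46.0 ff 0.0
```

View pics/top1.png

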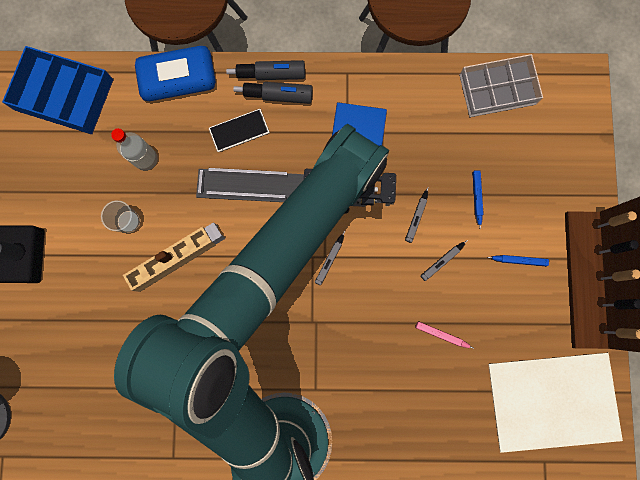

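```bash
python3 - <<'E'
from h import *
yc=rz(.56)[:,1]; c=np.array([.439,.2838,0])
# orientation chosen so that both pick and place (yaw A) are reachable
for q in quats(DOWN,yc):
    q2=(Ro.from_euler("z",A-.56)*Ro.from_quat(q)).as_quat()
    a=robot.inverse_kinematics(c+[0,0,.2],q); b=robot.inverse_kinematics(dk([0,0,.14]),q2)
    print(np.round(a,2) if a is not None else None,np.round(b,2) if b is not None else None)
q=best(c+[0,0,.2],DOWN,yc); robot.gripper_to(.6)
robot.move_to(c+[0,0,.24],q); s=snap("side","s1",(280,190,130,100),4); 
t=snap("top","t1",(110,160,265,130),3)
E
```

```text
[ 0.21  0.52 -1.1   1.88  0.53  1.07  1.03] [-0.23  0.53  0.03  1.68 -0.02  0.92  1.33]
[-1.28  0.32  0.78  1.97 -0.27  0.96 -1.38] [-0.73  0.63  0.75  1.72 -0.5   0.99 -1.42]
```

View pics/t1.png

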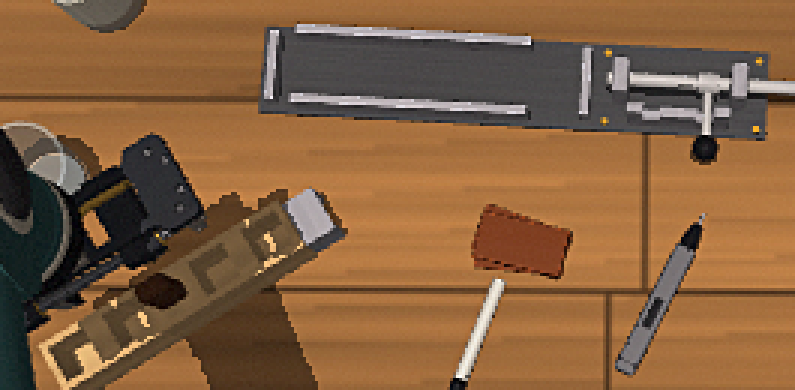

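```bash
python3 - <<'E'
from h import *
yc=rz(.56)[:,1]; c=np.array([.439,.2838,0])
q=np.array(robot.state()["tcp_rot"]); q2=(Ro.from_euler("z",A-.56)*Ro.from_quat(q)).as_quat()
print(robot.move_l(c+[0,0,.082],.1,f_stop=15)); robot.gripper_to(0); st()
robot.move_l(c+[0,0,.150],.08); st()
g=robot.state()["gripper_width"]*92
print(g)
D=dk([0,0,.155]); robot.move_l(D,.1,frame=q2); st()
s=snap("top","t2",(150,130,240,130),3.3); np.savez("top2.npz",**s); snap("side","s2",(200,150,230,150),3.4)
E
```

```text
False
t 15.9 p [0.4383 0.2852 0.0822] F [-3.1  4.3  1.4] w 25.6 ff 29.99866247177124
t 16.9 p [0.4385 0.2836 0.1495] F [-1.1  0.6 -9.2] w 25.4 ff 29.995864927768707
25.39175303418981
t 19.7 p [0.635  0.1019 0.155 ] F [ 0.8 -0.4 -8.5] w 25.5 ff 29.995944499969482
```

View pics/s2.png

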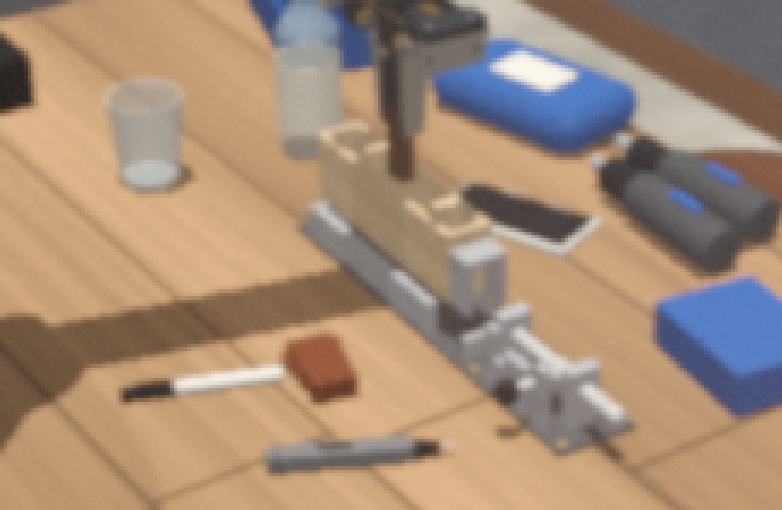

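```bash
python3 - <<'E'
from h import *
print(robot.move_l(dk([0,0,.1]),.06,f_stop=8)); st()
print(robot.move_l(dk([0,0,.086]),.03,f_stop=8)); st()
robot.gripper_to(.5); robot.hold(.3); st()
robot.move_l(dk([0,0,.22]),.12)
bolt(-.250,-.205)
robot.move_l(dk([-.15,-.3,.25]),.2)
s=snap("top","t3",(190,150,190,90),4.2); np.savez("top3.npz",**s); st()
E
```

```text
True
t 20.4 p [0.635  0.1017 0.1175] F [ 2.1 -0.2  1.1] w 25.7 ff 30.00021994113922
True
t 20.7 p [0.635  0.1017 0.1175] F [-0.2 -0.2  4.6] w 25.3 ff 30.001043379306793
t 21.5 p [0.6343 0.1018 0.1166] F [-0.  -0.1 -0.8] w 46.0 ff 0.0
q [ 0.99971201 -0.0239977   0.         -0.        ]
t 25.6 p [ 0.5684 -0.1455  0.0282] F [-0.2  0.7  1.3] w 20.4 ff 30.000380873680115
t 29.3 p [ 0.5716 -0.101   0.0284] F [3.3 0.8 6.3] w 19.5 ff 30.001302659511566
t 32.0 p [ 0.4715 -0.1897  0.2493] F [ 0.4  0.2 -0. ] w 46.4 ff 0.0
```

View pics/t3.png

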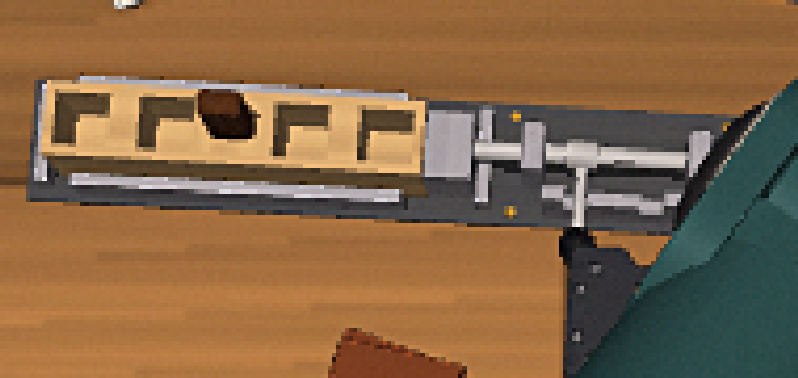

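```bash
python3 - <<'E'
from h import *
s=dict(np.load("top3.npz")); c=cloud(s)
d=(c-O)@rz(A)*1e3
m=np.zeros((480,640),bool); m[160:200,195:320]=1
def show(n,sel,lo,hi):
    P=d[sel&m&(d[...,2]>lo)&(d[...,2]<hi)]; print(n,len(P),"x",np.percentile(P[:,0],[2,50,98]).round(1),"y",np.percentile(P[:,1],[2,50,98]).round(1),"z",np.percentile(P[:,2],[2,50,98]).round(1))
    return P
im=s["image"].astype(int); tan=(im[...,0]>im[...,2]+40)
P=show("rim",tan,60,115); A_=np.c_[P[:,:2],np.ones(len(P))]; print("plane slope",np.linalg.lstsq(A_,P[:,2],rcond=None)[0].round(3))
r=cv2.minAreaRect(P[:,:2].astype(np.float32)); print(r)
show("fin",tan|True,130,190); show("arch",~tan,48,100)
E
```

```text
rim 850 x [-22.6  -4.5  21.3] y [-111.6  -10.2  107.8] z [62.  68.3 74.4]
plane slope [-2.0000e-03 -0.0000e+00  6.8294e+01]
((-0.7203559875488281, -1.5573806762695312), (46.468387603759766, 224.05514526367188), 0.1430998146533966)
fin 34 x [-8.5  0.4  5.5] y [-14.8  -1.6   9. ] z [130.1 131.9 135.7]
arch 500 x [-23.5  -4.5  17.5] y [-184.5 -115.5  104.1] z [49.1 56.8 93.1]
```

```bash
cat >> h.py <<'E'
def pens(s):
    "engraving pens lying on the table: list of (origin xy, unit bit direction)"
    hsv=cv2.cvtColor(s["image"],cv2.COLOR_RGB2HSV); S,V=hsv[...,1].astype(int),hsv[...,2].astype(int)
    m=((S<75)&(V>75)&(V<165)).astype(np.uint8); dark=(V<60)&(S<120)
    X=ray(s,np.argwhere(np.ones((480,640)))[:,::-1],.009).reshape(480,640,3); out=[]
    m[(X[...,0]>.85)|(X[...,0]<.3)|(abs(X[...,1])>.7)]=0
    m=cv2.morphologyEx(m,cv2.MORPH_CLOSE,np.ones((5,5),np.uint8))
    n,l,sta,_=cv2.connectedComponentsWithStats(m)
    for i in range(1,n):
        if not 120<sta[i,4]<700: continue
        P=X[l==i][:,:2]; (c,(w,h),_)=cv2.minAreaRect((P*1e3).astype(np.float32)); L,W=max(w,h),min(w,h)
        if not(95<L<165 and 10<W<28): continue
        d=np.linalg.svd(P-P.mean(0),full_matrices=False)[2][0]; c=np.array(c)/1e3
        r=(X[...,:2]-c)@d; t=abs((X[...,:2]-c)@[-d[1],d[0]])<.012
        f=dark&t
        if (f&(r>.05)&(r<.095)).sum()<(f&(r<-.05)&(r>-.095)).sum(): d=-d; r=-r
        nf=(f&(r>.05)&(r<.095)).sum()
        g=(l==i)&(r<.2); butt=np.percentile(r[g],1.5)
        out.append((c+d*(butt-.001+.075),d)); print("pen",out[-1][0].round(4),d.round(3),"L,W",round(L),round(W),"nose px",nf)
    return out
def place(x,y,lean,hb,g): 
    "TCP, z, y for pen at dock pocket, butt height hb above table, tool lean below horizontal"
    z=rz(A)@np.array([np.cos(lean),0,-np.sin(lean)])
    return dk([x,y,hb+.075+g]),z,rz(A)[:,1]
def pick(o,d,lean,g,h=.010):
    d3=np.array([d[0],d[1],0]); z=-np.cos(lean)*np.array([0,0,1])-np.sin(lean)*d3
    return np.r_[o+d*g,h],z,np.array([-d[1],d[0],0])
E
python3 - <<'E'
from h import *
robot.move_to([.32,.45,.35],best([.32,.45,.35],DOWN,rz(.5)[:,1]))
s=snap("top"); np.savez("top4.npz",**s); ps=pens(s); st()
dd=(cloud(s)[195:225,310:345]-O)@rz(A); k=dd[...,2]>.045
print(dd[(dd[...,0]<-.043)&(dd[...,0]>-.068)&(dd[...,2]>.02)].mean(0))
for lean in(.3,.5,.65,.8):
  for o,d in ps:
    p,z,y=pick(o,d,lean,.02)
    for q in quats(z,y):
      a=robot.inverse_kinematics(p,q); b=robot.inverse_kinematics(p-.1*z,q)
      print(lean,o.round(2),None if a is None else np.round(a,2),b is not None)
  for py in(-.09,.09):
    p,z,y=place(0,py,lean,.02,.02)
    for q in quats(z,y):
      a=robot.inverse_kinematics(p,q);b=robot.inverse_kinematics(p+[0,0,.1],q); print("  place",lean,py,None if a is None else np.round(a,2),b is not None)
E
```

```text
pen [ 0.8343 -0.5224] [-0.095  0.996] L,W 139 25 nose px 1
pen [ 0.5647 -0.3366] [ 0.937 -0.349] L,W 116 16 nose px 32
pen [ 0.4772 -0.1442] [ 0.882 -0.47 ] L,W 116 17 nose px 27
pen [ 0.4492 -0.4034] [ 0.649 -0.761] L,W 116 16 nose px 28
t 34.4 p [0.321  0.4491 0.35  ] F [0.1 0.1 0.8] w 46.3 ff 0.0
[-0.05545469 -0.20716272  0.04498816]
0.3 [ 0.83 -0.52] [ 0.16  1.26  0.75  0.83 -0.51  1.05 -2.43] True
0.3 [ 0.83 -0.52] [ 0.2   1.23  0.62  0.82 -0.37  1.03  0.65] True
0.3 [ 0.56 -0.34] [ 0.06  1.02  0.72  1.4  -0.56  1.26  2.08] True
0.3 [ 0.56 -0.34] [ 0.03  1.04  0.78  1.4  -0.61  1.28 -1.03] True
0.3 [ 0.48 -0.14] [-0.26  0.83  0.75  1.85 -0.65  1.06  1.91] True
0.3 [ 0.48 -0.14] [-0.27  0.84  0.76  1.85 -0.66  1.07 -1.22] True
0.3 [ 0.45 -0.4 ] [ 1.33  1.19 -1.12  1.47  0.89  1.41  0.8 ] True
0.3 [ 0.45 -0.4 ] [ 0.18  1.02  0.87  1.56 -0.75  1.27 -1.17] True
  place 0.3 -0.09 None False
  place 0.3 -0.09 None False
  place 0.3 0.09 [-1.13  0.86  0.54  2.36  2.48  1.   -1.9 ] True
  place 0.3 0.09 [-1.39  1.06  0.87  2.37  2.62  0.83  0.88] True
0.5 [ 0.83 -0.52] [ 0.06  1.23  0.7
[... 1532 characters left out ...]
.4   1.1   1.12 -0.45  0.69 -2.67] True
0.8 [ 0.83 -0.52] [-0.08  1.27  0.78  1.11  0.07  0.66  0.17] True
0.8 [ 0.56 -0.34] None False
0.8 [ 0.56 -0.34] None False
0.8 [ 0.48 -0.14] [-0.12  1.13  0.74  1.46 -0.6   1.66  1.89] True
0.8 [ 0.48 -0.14] [-0.22  1.23  0.93  1.46 -0.73  1.75 -1.14] True
0.8 [ 0.45 -0.4 ] [ 1.03  1.26 -0.68  1.01  0.39  1.81  1.14] False
0.8 [ 0.45 -0.4 ] [ 0.43  1.24  0.66  1.08 -0.56  1.82 -1.36] False
  place 0.8 -0.09 [-0.06  0.42 -0.09  2.31  2.7   0.38 -1.26] True
  place 0.8 -0.09 [-0.52  0.44  0.44  2.33  3.2   0.35  1.27] True
  place 0.8 0.09 [-0.66  0.47  0.15  2.2   2.07  0.38 -1.01] True
  place 0.8 0.09 [-1.25  0.65  0.91  2.23  3.39  0.19  0.63] True
```

```bash
cat >> h.py <<'E'
def solve(p,q): return robot.inverse_kinematics(p,q)
def plan(o,d,py,lean,g):
    for k in(0,1):
        P,z,y=pick(o,d,lean,g,.008); qa=quats(z,y)[k]
        T,z2,y2=place(0,py,lean,.018,g); qb=quats(z2,y2)[k]
        ok=[solve(p,q) is not None for p,q in((P,qa),(P-.06*z,qa),(P+[0,0,.25],qa),(T,qb),(T+[0,0,.08],qb),(T+[0,0,.18],qb),(T-.1*z2,qb))]
        print(k,ok)
        yield k,P,z,qa,T,z2,qb,all(ok)
def grab(P,z,qa):
    robot.gripper_to(.5); robot.move_to(P+[0,0,.2],qa); robot.move_l(P+[0,0,.06],.2)
    print("touch",robot.move_l(P,.06,f_stop=10)); st(); robot.gripper_to(0); st()
    robot.move_l(P+[0,0,.25],.2); st()
E
python3 - <<'E'
from h import *
ps=[p for p in pens(snap("top")) if p[0][0]<.75]
for i,(o,d) in enumerate(ps):
  for py in(.09,.04,-.04,-.09):
    for lean in(.4,.5,.6): print(i,o.round(2),py,lean,end=" : "); list(plan(o,d,py,lean,.02))
E
```

```text
pen [ 0.8363 -0.5453] [ 0.095 -0.996] L,W 141 25 nose px 0
pen [ 0.5647 -0.3366] [ 0.937 -0.349] L,W 116 16 nose px 35
pen [ 0.4772 -0.1442] [ 0.883 -0.469] L,W 116 17 nose px 23
pen [ 0.4492 -0.4034] [ 0.649 -0.761] L,W 116 16 nose px 27
0 [ 0.56 -0.34] 0.09 0.4 : 0 [True, True, True, True, True, True, False]
1 [True, True, True, True, True, True, False]
0 [ 0.56 -0.34] 0.09 0.5 : 0 [True, True, True, True, True, True, False]
1 [True, True, True, True, True, True, False]
0 [ 0.56 -0.34] 0.09 0.6 : 0 [True, True, False, True, True, True, True]
1 [True, True, False, True, True, True, True]
0 [ 0.56 -0.34] 0.04 0.4 : 0 [True, True, True, True, True, True, False]
1 [True, True, True, True, True, True, False]
0 [ 0.56 -0.34] 0.04 0.5 : 0 [True, True, True, True, True, True, False]
1 [True, True, True, True, True, True, False]
0 [ 0.56 -0.34] 0.04 0.6 : 0 [True, True, False, True, True, True, False]
1 [True, True, False, True, True, True, False]
0 [ 0.56 -0.34] -0.04 0.4 : 0 [True, True, True, False, False, True, False]
1 [True, True, True, False, False, True, False]
0 [ 0.56 -0.34] -0.04
[... 2772 characters left out ...]
 [True, True, True, False, False, True, False]
1 [True, True, True, False, False, True, False]
2 [ 0.45 -0.4 ] -0.04 0.5 : 0 [True, True, True, True, True, True, False]
1 [True, True, True, True, True, True, False]
2 [ 0.45 -0.4 ] -0.04 0.6 : 0 [True, True, True, True, True, True, False]
1 [True, True, True, True, True, True, False]
2 [ 0.45 -0.4 ] -0.09 0.4 : 0 [True, True, True, False, False, True, False]
1 [True, True, True, False, False, True, False]
2 [ 0.45 -0.4 ] -0.09 0.5 : 0 [True, True, True, False, True, True, False]
1 [True, True, True, False, True, True, False]
2 [ 0.45 -0.4 ] -0.09 0.6 : 0 [True, True, True, True, True, True, False]
1 [True, True, True, True, True, True, False]
```

```bash
cat >> h.py <<'E'
def carry(T,qb,n=5):
    a=np.array(robot.state()["joints"]); b=solve(T+[0,0,.18],qb); b=np.array(b); print("swing",(b-a).round(2))
    for i in range(1,n+1):
        robot.move_joints(list(a+(b-a)*i/n)); p=robot.state()["position"]; print(np.round(p,2))
        if p[2]<.16: print("LOW"); return False
    st(); return True
E
python3 - <<'E'
from h import *
ps=[p for p in pens(snap("top")) if p[0][0]<.75]
o,d=min(ps,key=lambda p:p[0][1])
c=list(plan(o,d,.09,.6,.02))
k,P,z,qa,T,z2,qb,_=c[1]
grab(P,z,qa)
for c_ in c: b=solve(c_[4]+[0,0,.18],c_[6]); a=np.array(robot.state()["joints"]); print(c_[0],(np.array(b)-a).round(2))
print("joints",np.round(a,2))
if robot.state()["gripper_width"]*92>14: carry(T,qb)
snap("top","t5",(150,100,400,250),2); snap("side","s5",(200,80,230,170),3.4)
E
```

```text
pen [ 0.8343 -0.5224] [-0.096  0.995] L,W 139 25 nose px 1
pen [ 0.5647 -0.3366] [ 0.937 -0.349] L,W 116 16 nose px 34
pen [ 0.4772 -0.1442] [ 0.882 -0.47 ] L,W 116 17 nose px 25
pen [ 0.4492 -0.4034] [ 0.649 -0.761] L,W 116 16 nose px 28
0 [True, True, True, True, True, True, True]
1 [True, True, True, True, True, True, True]
touch False
t 39.9 p [ 0.4623 -0.4189  0.0084] F [1.4 0.4 0.2] w 46.0 ff 0.0
t 40.4 p [ 0.4622 -0.4185  0.0082] F [ 0.3 -0.5  0.9] w 17.6 ff 29.991462528705597
t 45.0 p [ 0.4622 -0.4185  0.2578] F [ 0.3 -0.1 -1. ] w 17.6 ff 29.990333318710327
0 [-1.23 -0.59 -0.14  1.06  1.89 -1.32  1.06]
1 [-2.21 -0.48  1.    1.11  2.02 -1.59  3.99]
joints [ 0.66  0.76  0.13  1.14 -0.14  1.84 -1.66]
swing [-2.21 -0.48  1.    1.11  2.02 -1.59  3.99]
[ 0.5  -0.4   0.25]
[ 0.59 -0.37  0.31]
[ 0.7  -0.24  0.38]
[ 0.74 -0.03  0.38]
[0.64 0.19 0.29]
t 49.1 p [0.6407 0.1899 0.294 ] F [ 0.9 -0.  -1.7] w 17.8 ff 29.98950183391571
```

View pics/s5.png

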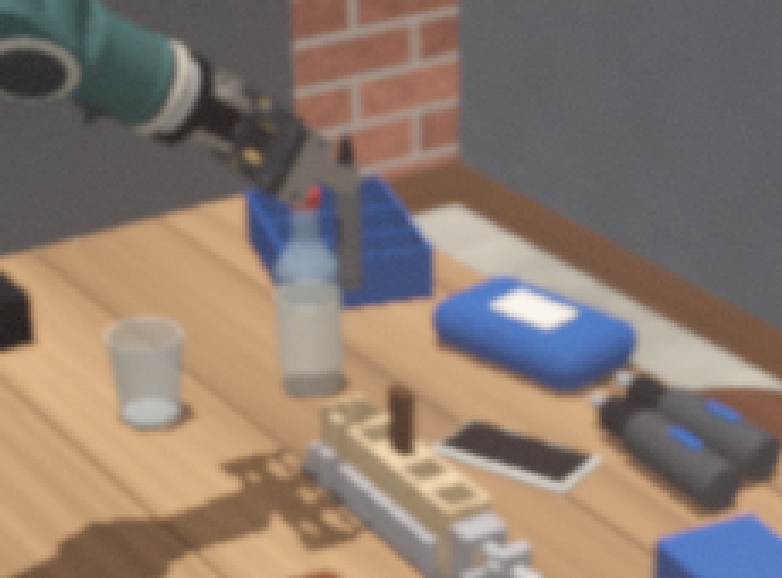

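```bash
cat >> h.py <<'E'
CX,CY=-.0008,-.0015
def drop(py,lean,g,qb):
    T=place(CX,py+CY,lean,.018,g)[0]
    robot.move_l(T+[0,0,.08],.15); st()
    hit=robot.move_l(T+[0,0,.045],.05,f_stop=6); print("rim",hit); st()
    if hit: return False
    print("down",robot.move_l(T,.06,f_stop=6)); st()
    robot.gripper_to(.33); robot.hold(.2); robot.move_l(T+[0,0,.13],.15); st(); return True
E
python3 - <<'E'
from h import *
q=np.array(robot.state()["tcp_rot"])
drop(.09,.6,.02,q); robot.move_l(dk([-.12,.09,.33]),.2)
snap("side","s6",(230,130,200,150),3.8)
E
```

```text
t 50.1 p [0.6395 0.1894 0.1938] F [ 0.1 -0.6 -0.7] w 17.9 ff 29.989582300186157
rim False
t 50.9 p [0.6388 0.1899 0.1582] F [ 0.4  0.4 -0.6] w 17.6 ff 29.989548325538635
down False
t 51.8 p [0.6386 0.1898 0.1129] F [-0.2  0.1 -1.4] w 17.6 ff 29.98960554599762
t 53.4 p [0.6382 0.1901 0.2426] F [-0.6 -0.6  0.4] w 30.2 ff 0.0
```

View pics/s6.png

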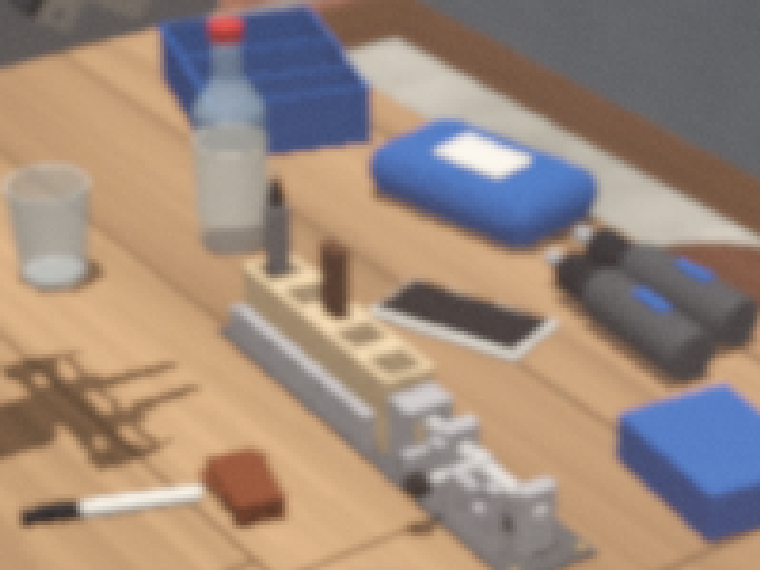

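```bash
cat >> h.py <<'E'
def fetch(o,d,py,l1,l2,g,dx=0,hb=.018):
    "pick at lean l1, bring above the pocket at lean l2"
    P,z,y=pick(o,d,l1,g,.008); qa=quats(z,y); T,z2,y2=place(CX+dx,py+CY,l2,hb,g); qb=quats(z2,y2)
    k=0 if solve(P,qa[0]) is not None else 1
    ok=[solve(*a) is not None for a in((P,qa[k]),(P+[0,0,.2],qa[k]),(P+[0,0,.25],qa[k]),(T,qb[k]),(T+[0,0,.08],qb[k]),(T+[0,0,.18],qb[k]))]; print(k,ok)
    if not all(ok): return None
    grab(P,z,qa[k])
    if robot.state()["gripper_width"]*92<14: print("MISSED"); return None
    return T if carry(T,qb[k]) else None
def lower(T,h=.045):
    robot.move_l(T+[0,0,.08],.15); hit=robot.move_l(T+[0,0,h],.05,f_stop=6); print("rim",hit); st()
    return not hit
def let(T,op=.33):
    print("down",robot.move_l(T,.06,f_stop=6)); st()
    robot.gripper_to(op); robot.hold(.3); robot.move_l(T+[0,0,.13],.15); st()
E
python3 - <<'E'
from h import *
ps=[p for p in pens(snap("top")) if p[0][0]<.75]
o,d=min(ps,key=lambda p:p[0][1])
T=fetch(o,d,-.09,.5,.6,.02,dx=.007)
snap("side","s7",(230,100,250,180),3.2); snap("top","t7")
print(T)
E
```

```text
pen [ 0.8343 -0.5227] [-0.094  0.996] L,W 139 25 nose px 1
pen [ 0.5646 -0.3368] [ 0.937 -0.349] L,W 116 17 nose px 34
pen [ 0.4772 -0.1443] [ 0.882 -0.471] L,W 116 17 nose px 27
0 [True, True, True, True, True, True]
touch False
t 59.0 p [ 0.5836 -0.344   0.0085] F [ 0.   1.  -0.3] w 46.2 ff 0.0
t 59.5 p [ 0.5836 -0.3435  0.0082] F [0.3 0.8 1.2] w 17.8 ff 29.942328929901123
t 60.9 p [ 0.583  -0.3434  0.2566] F [ 0.4  0.7 -0.6] w 17.6 ff 29.938024878501892
swing [ 0.83 -0.54 -1.89  1.2   2.39 -1.34 -2.4 ]
[ 0.5  -0.41  0.2 ]
[ 0.5  -0.44  0.18]
[ 0.58 -0.4   0.2 ]
[ 0.66 -0.24  0.26]
[0.64 0.01 0.29]
t 64.2 p [0.6379 0.0077 0.2933] F [-0.3  0.7 -1.1] w 17.3 ff 29.940089285373688
[0.63700255 0.0098079  0.113     ]
```

View pics/s7.png

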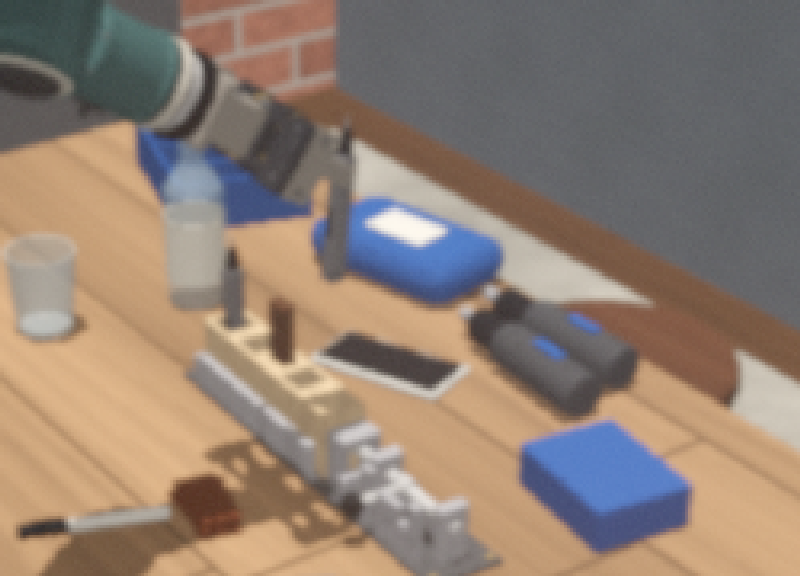

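```bash
python3 - <<'E'
from h import *
T=np.array([0.63700255,0.0098079,0.113])
if lower(T): let(T)
robot.move_l(dk([-.15,-.06,.33]),.2)
s=snap("side","s8",(230,130,200,150),3.8); t=snap("top"); ps=pens(t)
E
```

```text
rim False
t 66.0 p [0.6371 0.01   0.1581] F [ 0.9 -0.2 -0.7] w 17.7 ff 29.94023323059082
down False
t 66.9 p [0.6371 0.01   0.1132] F [-0.3  0.6 -0.5] w 17.8 ff 29.94013398885727
t 68.6 p [0.6366 0.0096 0.2422] F [-0.2 -0.2 -0.8] w 30.2 ff 0.0Traceback (most recent call last):
  File "<stdin>", line 4, in <module>
workcell.PlanningError: the arm cannot follow that straight line within its joint ranges
```

```bash
python3 - <<'E'
from h import *
robot.move_to([.32,.45,.35],best([.32,.45,.35],DOWN,rz(.5)[:,1]))
s=snap("side","s8",(230,130,200,150),3.8); t=snap("top","t8"); ps=[p for p in pens(t) if p[0][0]<.75]
print(len(ps)); o,d=ps[0]
T=fetch(o,d,.043,.4,.4,.03,hb=.041); print(T); st()
snap("side","s9",(230,100,250,180),3.2)
E
```

```text
pen [ 0.8365 -0.5453] [ 0.095 -0.995] L,W 139 25 nose px 0
pen [0.7553 0.1138] [ 0.382 -0.924] L,W 144 16 nose px 30
pen [ 0.4772 -0.1443] [ 0.882 -0.471] L,W 116 17 nose px 28
1
0 [True, True, True, True, True, True]
touch False
t 75.5 p [ 0.504  -0.1584  0.0083] F [ 0.1  0.8 -0.3] w 46.1 ff 0.0
t 76.0 p [ 0.5038 -0.1584  0.0081] F [0.7 1.  0.7] w 17.8 ff 29.993599355220795
t 77.4 p [ 0.503  -0.1583  0.2569] F [ 0.5 -0.9 -0.8] w 18.1 ff 29.99310314655304
swing [-0.1  -0.08 -0.72  0.73  1.99 -0.52 -1.81]
[ 0.5  -0.19  0.22]
[ 0.54 -0.2   0.23]
[ 0.6  -0.15  0.25]
[ 0.65 -0.03  0.29]
[0.64 0.14 0.33]
t 80.1 p [0.6376 0.1404 0.326 ] F [ 0.1 -0.  -1.4] w 17.8 ff 29.99202400445938
[0.63639216 0.14299059 0.146     ]
t 80.1 p [0.6376 0.1404 0.326 ] F [ 0.1 -0.  -1.4] w 17.8 ff 29.99202400445938
```

View pics/s9.png

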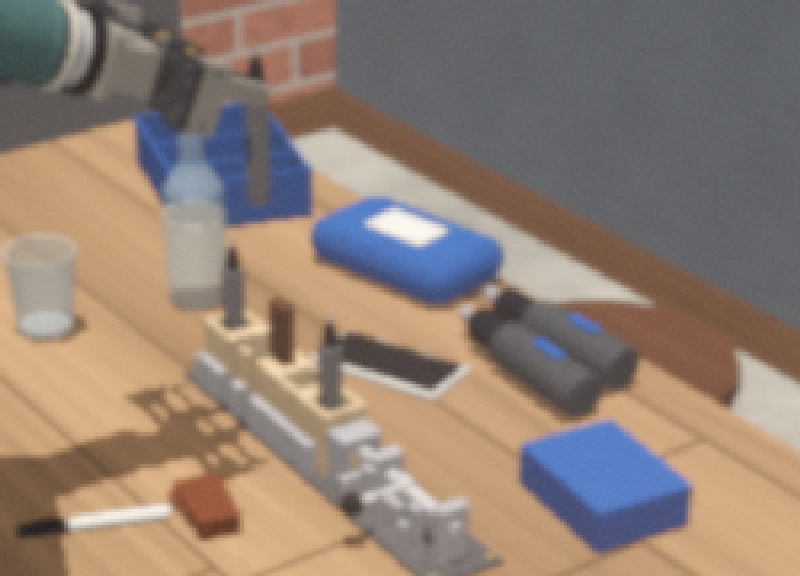

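```bash
python3 - <<'E'
from h import *
T=np.array([0.63639216,0.14299059,0.146])
if lower(T,.025): let(T,.26)
robot.move_to([.32,.45,.35],best([.32,.45,.35],DOWN,rz(.5)[:,1]))
s=snap("side","s10",(230,130,200,150),3.8); t=snap("top","t10",(190,140,200,90),4); np.savez("top10.npz",**t); ps=pens(t); st()
E
```

```text
rim False
t 82.2 p [0.6365 0.1431 0.1714] F [-0.3  0.3 -0.3] w 17.7 ff 29.992059767246246
down False
t 82.8 p [0.6362 0.1432 0.1455] F [ 0.7  0.5 -1.8] w 17.5 ff 29.99201864004135
t 84.4 p [0.6361 0.1426 0.2751] F [-0.5 -0.5 -0.9] w 23.9 ff 0.0
pen [ 0.8343 -0.5224] [-0.095  0.996] L,W 139 25 nose px 1
t 86.1 p [0.3208 0.4491 0.3491] F [-0.4  0.1 -0.8] w 24.1 ff 0.0
```

View pics/s10.png

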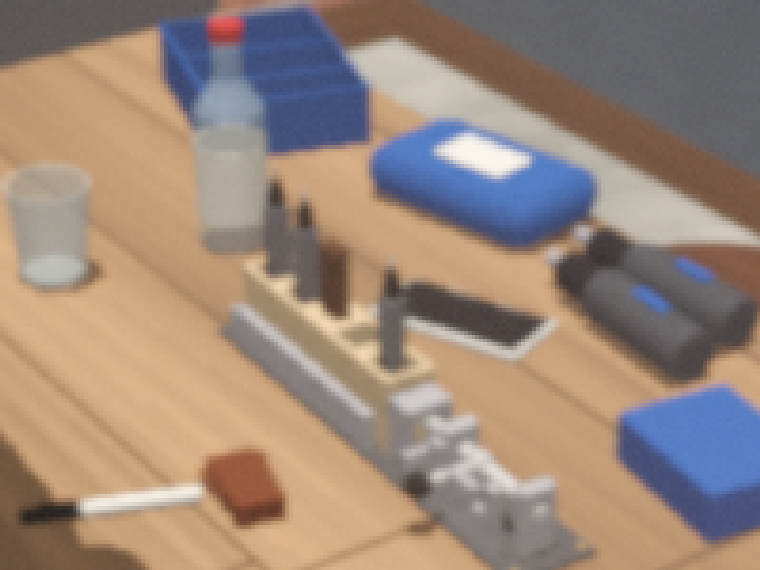

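View pics/t10.png

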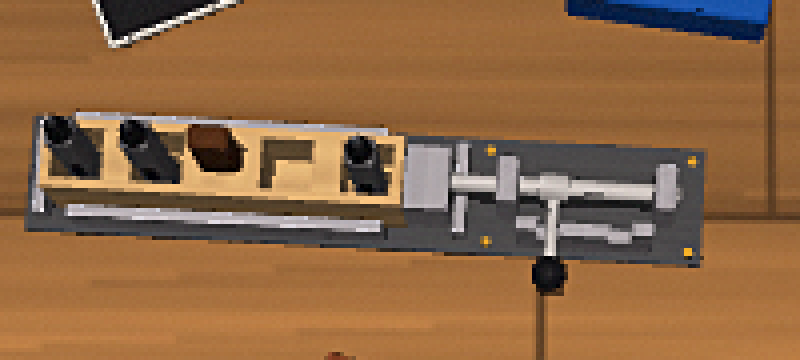

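```bash
python3 - <<'E'
from h import *
c=(cloud(dict(np.load("top10.npz")))-O)@rz(A)*1e3
P=c[165:195,190:300].reshape(-1,3)
for y in(90,42,-90):
    Q=P[(abs(P[:,1]-y)<20)&(abs(P[:,0])<25)&(P[:,2]>100)]; print(y,Q.max(0).round(),Q[Q[:,2]>135].mean(0).round(1))
print(robot.finish_job())
E
```

```text
90 [  8.  96. 160.] [ -3.5  85.3 146.1]
42 [  8.  50. 161.] [ -3.3  41.1 146.8]
-90 [  5. -83. 157.] [ -6.  -92.9 144.9]
the job is handed in; nothing more can be done
None
```

The job is handed in at about 86 s of the 208 s limit: the caddy is docked and bolted with the handle in the front notch, and all three engraving pens found stand bit up in its pockets; I was not shown the verdict.

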